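Put the dried sample tins under vacuum

ROBOT

A 7-joint arm with a two-finger parallel gripper is mounted at the origin on the work surface. World frame = base frame: x ahead of the robot, y to its left, z up, the work surface at z = 0. Lengths are in m, angles in rad, forces in N, time in s.
With the tool pointing down it reaches from about 0.4 to 0.925 m from the base axis. Payload 5.6 kg.
Tool frame: the origin (TCP) lies between the finger pads; the fingertips stand 11 mm ahead of it and the grasp point (between the pads) lies 8 mm behind it (ctrl.tips_ahead is the z of the fingertips in the tool frame, in m); z points along the fingers, y is the line along which they close (so a half turn about z gives the same grasp; the last joint's range is limited). The gripper opens to 85 mm and grips with 20 to 120 N. Pads are 22 mm wide; open, the fingers measure 114 mm over their backs; the gripper's body (76 mm by 85 mm) begins 54 mm behind the grasp point. The pads swing forward as they close: fully open they stand 13 mm farther back than shut.
Start: joints at [-1.257, 0.468, -0.012, 1.603, 0.006, 1.071, -0.056], TCP at [0.227, 0.609, 0.242] pointing down, gripper open.
Joint ranges: [-2.53, 2.53], [-0.31, 2.02], [-1.57, 1.55], [0.28, 2.44], [-1.29, 4.43], [0.15, 1.84], [-2.92, 2.92]. Speed limits (rad/s): [2.57, 2.57, 3.14, 3.14, 3.14, 3.14, 3.14].

INTERFACE

Orientations are given as a rotation vector (axis times angle).
In Python, from plant import ctrl, optics, ticket gives the robot as it stands.
- The arm moves only by the shell command python3 -m crank 'ROWS'. ROWS is JSON, a list of rows, each a list of 7 numbers: the closure, from -1 (fully open) to 1 (shut), so that 0 is half open, then the shift along the tool's x, y, z in mm, then the turn, a rotation vector about the tool's x, y, z in degrees. A call has exactly 10 rows; each row shifts and turns the commanded pose from where the row before left it, along the tool's axes as they then stand; what a row does not reach is not made up. A row lasts 1/8 s, in which the tool goes at most 62.5 mm and 10.7 degrees, less where a joint would pass 70% of its speed; a pose out of reach is approached as far as the arm can. A call with a gripper value outside its range is refused whole. The fingers move at their own pace and stop on an object; the grip force is fixed at half the most. Time passes only in rows, so rows that do not move let the fingers close, or fill a call up. It gives the time, the measured TCP pose, the force, the opening and the grip force at its end, in the units of the state.
- ctrl.observe(): the state, without advancing time (a new reading comes with each control period).
- optics.capture(name): name is "scene" or "top" or "wrist"; returns the picture (480x640x3 uint8, blue, green, red); there is no depth.
- optics.get_calibration(name): a dict with "vfov" (degrees; the focal length in pixels is half the picture's height over the tangent of half this angle, whatever the lens; pixels are square), "cx", "cy" (the principal point, pixels), "k1" (the pictures are not rectified: a ray, as slopes to the right and down, at radius r is drawn at 1 + k1 r^2 times it, then the intrinsics apply), "world_from_camera" (4x4, takes a point from camera to world coordinates). Camera axes: x right, y up, looking along -z (the intrinsics and any distortion apply to the point x, -y, -z); pixel columns grow to the right and rows downward; lengths in m; the calibration is good to about 2 mm. A picture is of the moment at which its call begins: read the wrist's pose just before it. get_calibration takes no time and is no camera call; for the wrist camera it gives the pose at the moment of the call.
- ticket.job_done(): hands the job in; it is judged then, once.
The state is a dict: "time": time; "qpos": joint angles; "qvel": joint speeds; "tau": joint torques, N m; "position": TCP position; "eef_rot": TCP orientation; "wrist_force": force on the tool from outside, world axes, zero at the start; "ft_torque": the same for the moment, N m; "width": finger opening in m; "finger_force": force on a finger pad.
Only numpy, scipy, OpenCV 4.12 (cv2) and the standard library are available. Lean on these libraries where they do the work, as an engineer would, in place of code of your own. Each camera call takes 0.05 s, during which the arm holds its last target. There are 200 camera calls.

TASK

Put all the sample tins on the mat under vacuum: swing the chamber's clear lid right back until it rests on its stop, stand every tin upright inside, lower the lid fully closed and turn the blue vent handle to shut. Then work the pump's red-gripped lever through full strokes until the gauge needle is well into the green band, and let the lever come back up. Leave everything else on the bench where it is.

Things in the scene. Friction and masses are not known exactly. Their poses are not given: they have to be found in the camera images.
- chamber: Aluminium vacuum chamber, an open-topped box 184 (x) by 224 (y) by 62 mm high, walls and floor 12 mm thick, so inside 160 by 200 mm with the floor 12 mm up; fixed to the bench. Origin: centre of its underside; x points away from the robot (towards the hinge), y to the vent valve's side, z up; it stands a little turned. A clear lid closes it, a black gasket 3 mm thick lies on the rim.
- lid (a joint): Clear acrylic lid, 12 mm thick, 184 by 224 mm, 0.45 kg, hinged on the chamber's far (+x) upper edge. 0 = closed, lying on the gasket; grows as the near edge swings up and over away from the robot; 1.75 rad = on its stop, a little past upright, where it stays by its own weight. Let go short of upright it falls shut.
- lid_bar (a point): Centre of the lid's handle bar: a round orange bar 12 mm thick, 130 mm long (108 mm free between its two brackets), parallel to the chamber's y, standing 40 mm out from the lid's near edge; 224 mm from the hinge line, 71 mm above the bench when closed. It can be pinched from above all the way and turns between the fingers.
- lid_hinge (a point): Middle of the lid's hinge line, 92 mm behind the chamber's centre and 65 mm above the bench. The hinge line runs along the chamber's y.
- vent (a joint): Vent valve on the chamber's +y wall: a flat blue lever handle that turns about a vertical axis. 0 = open, the handle points straight out from the wall (chamber +y); 1.571 = shut, the handle points along the wall towards the robot (chamber -x), a quarter turn counter-clockwise seen from above. Stiff: about 0.1 N m; stays where it is left.
- vent_axis (a point): Turning axis of the vent handle at the handle's mid height, 66 mm above the bench, 23 mm out from the chamber wall.
- vent_tip (a point): End of the vent handle, 50 mm from its axis. The handle is 14 mm wide and 14 mm high, its top 73 mm above the bench.
- pump: Hand vacuum pump, fixed to the bench: grey base plate 260 by 130 mm, steel cylinder, yoke carrying the lever, and a round white gauge of 92 mm diameter lying face up on top of the yoke (its face 211 mm above the bench). Origin: on the bench, 50 mm inside the end of the base nearest to the robot; x points away from the robot along the pump, z up. It stands on the left or the right of the chamber.
- lever (a joint): Pump lever. 0 = at rest, up; grows as its free end is pushed down; 0.70 rad = bottom of the stroke. A spring brings it back up (about 2 N at the grip at the top, 9 N at the bottom). Only the downward strokes pump; a full stroke moves the needle on by about 0.75 to 0.85, a part stroke by less, and the lever must come up again before the next.
- lever_grip (a point): Middle of the lever's red grip, on its centre line: a round grip 26 mm thick and 100 mm long, 220 mm from the pivot. It points towards the robot (pump -x), 20 degrees up at rest and 20 degrees down at the bottom; about 210 mm above the bench at rest, 60 mm at the bottom of the stroke.
- lever_pivot (a point): Pivot of the lever, 135 mm above the bench, 155 mm along the pump's x from its origin; the axis runs along the pump's y.
- gauge (a joint): Needle of the gauge, rad, turning clockwise from above from near 0 (no vacuum). The green band runs from 3.0 to 3.6; it stops by itself at about 3.4, the most the pump can reach, and it stays where it is between strokes.
- mat: Cork-coloured mat 260 by 240 mm, 1 mm thick, where the tins stand at the start; on the other side of the chamber from the pump. Origin: its centre.
- tin1: Lidded aluminium sample tin, a plain cylinder 40 mm in diameter and 30 mm high, about 70 g, yellow dot on its lid. Origin: centre of its underside, z up. Two to four of the four tins are there (None: this one is absent).
- tin2: Lidded aluminium sample tin, a plain cylinder 40 mm in diameter and 30 mm high, about 70 g, yellow dot on its lid. Origin: centre of its underside, z up. Two to four of the four tins are there (None: this one is absent).
- tin3: Lidded aluminium sample tin, a plain cylinder 40 mm in diameter and 30 mm high, about 70 g, yellow dot on its lid. Origin: centre of its underside, z up. Two to four of the four tins are there (None: this one is absent).
- tin4: Lidded aluminium sample tin, a plain cylinder 40 mm in diameter and 30 mm high, about 70 g, yellow dot on its lid. Origin: centre of its underside, z up. Two to four of the four tins are there (None: this one is absent).
- by_jar: Amber jar, 52 mm wide, 62 mm high, on the mat behind the tins; not part of the job. Origin: centre of its underside.
- by_crucible: White porcelain crucible, 48 mm wide, 46 mm high, on the mat behind the tins; not part of the job. Origin: centre of its underside.
- by_wash: White wash bottle, 64 mm wide, 160 mm high, at the back; not part of the job. Origin: centre of its underside.
- by_beaker: Glass beaker, 72 mm wide, 95 mm high, at the back; not part of the job. Origin: centre of its underside.
- by_rack: White test-tube rack with tubes, 64 by 170 mm, 105 mm high, behind the chamber; not part of the job. Origin: centre of its underside.
- by_spatula: Steel spatula 145 mm long lying in front of the robot; not part of the job.
- by_marker: Blue marker pen 130 mm long lying in front of the robot; not part of the job.

How it is judged:
By the outcome, as a careful person would: the job done as asked, in the order asked, and still so for the second after the job is handed in, with the robot touching nothing.
Of tin1, tin2, tin3, tin4 only 2 to 4 are there at a start; the rules pass over those that are not, and their reading is None.
At some moment in a run one of tin1, tin2, tin3, tin4 may be knocked a few centimetres aside while the robot is not near it.
It also fails if it takes over 210 s, if anything falls off the work surface, if the arm or the gripper's body presses on something with over 40 N, if the wrist force passes 120 N, or if a joint passes its speed limit or range.

## Working session

There is one attempt and no reset: what is moved stays moved. The work goes in short steps, Python scripts to look and compute and a shell command to move; the robot and the scene stay as the last step left them, time stands still between calls to the robot, and variables do not carry over. Pictures are saved under pics/ and viewed, at most 14 in all, crops included, and the job is handed in when it is done.

```bash
ls; mkdir -p pics; python3 - <<'E'
from plant import ctrl, optics
import cv2, numpy as np
s=ctrl.observe(); print({k:np.round(v,3).tolist() for k,v in s.items()})
for n in("scene","top"):
    im=optics.capture(n); cv2.imwrite(f"pics/{n}0.png",im)
    c=optics.get_calibration(n); print(n,c)
print(ctrl.tips_ahead)
E
```

```text
pics
{'time': 0.0, 'qpos': [-1.257, 0.468, -0.012, 1.604, 0.006, 1.071, -0.056], 'qvel': [-0.001, -0.001, -0.001, 0.002, 0.002, -0.001, 0.0], 'tau': [0.0, -53.237, 0.022, -25.131, 0.011, 0.008, -0.0], 'position': [0.227, 0.609, 0.241], 'eef_rot': [-0.558, -3.091, 0.003], 'wrist_force': [0.526, -0.093, 0.296], 'ft_torque': [-0.061, 0.026, -0.016], 'finger_force': 0.0, 'width': 0.085}
scene {'vfov': 46.23043338524384, 'cx': 316.1079543890063, 'cy': 231.7392080166383, 'k1': -0.1272250592110167, 'world_from_camera': array([[-0.51004479, -0.70248946,  0.49634954,  1.24142626],
       [ 0.8601424 , -0.41860864,  0.29141356,  0.41867502],
       [ 0.00306125,  0.57556525,  0.81775013,  1.25323793],
       [ 0.        ,  0.        ,  0.        ,  1.        ]])}
top {'vfov': 56.35930869080419, 'cx': 313.8690799376133, 'cy': 242.59616233121375, 'k1': -0.056346360548475694, 'world_from_camera': array([[-0.02007336,  0.98245549, -0.18541377,  0.41099237],
       [-0.99953137, -0.0240066 , -0.01899249,  0.02441956],
       [-0.02311043,  0.18494564,  0.98247698,  1.03281852],
       [ 0.        ,  0.        ,  0.        ,  1.        ]])}
0.011
```

View pics/scene0.png

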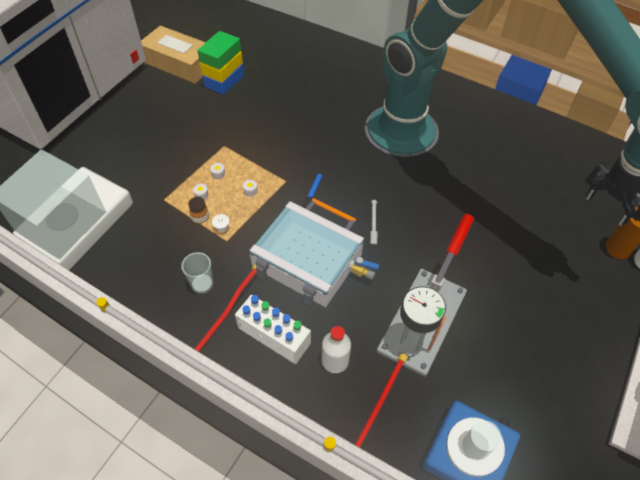

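View pics/top0.png

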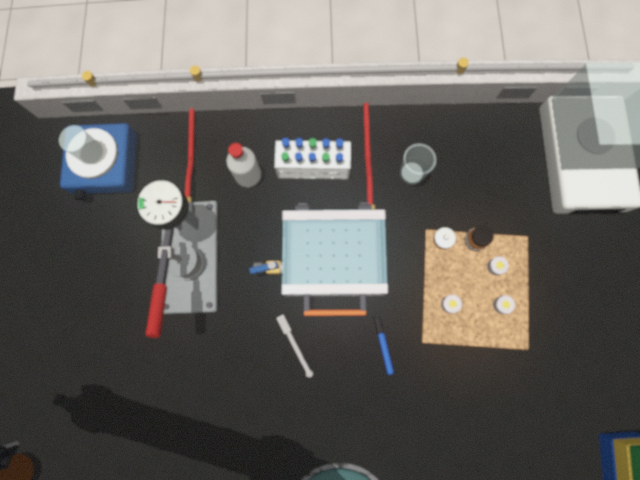

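The top view shows three tins (yellow dots at about (499,265), (453,303) and (506,304)), with the jar at (482,237) and crucible at (445,238). The orange bar is at (335,312), the blue vent handle at (263,268) and the red grip at (157,310). The gauge is at (160,203), so the pump is on the left (+y).

```bash
cat > h.py <<'E'
from plant import ctrl, optics
import cv2, numpy as np, sys
from scipy.spatial.transform import Rotation as R
def K(c):
    f=240/np.tan(np.radians(c["vfov"])/2); return np.array([[f,0,c["cx"]],[0,f,c["cy"]],[0,0,1.]]),np.array([c["k1"],0,0,0.])
def ray(c,uv):
    k,d=K(c); p=cv2.undistortPointsIter(np.array([[uv]],float),k,d,None,None,(3,50,1e-10))[0,0] if hasattr(cv2,'undistortPointsIter') else cv2.undistortPoints(np.array([[uv]],float),k,d)[0,0]
    T=c["world_from_camera"]; return T[:3,3],T[:3,:3]@np.array([p[0],-p[1],-1.])
def onplane(c,uv,z):
    o,d=ray(c,uv); return o+d*(z-o[2])/d[2]
def proj(c,P):
    T=c["world_from_camera"]; p=T[:3,:3].T@(np.asarray(P,float)-T[:3,3]); p=np.array([[p[0],-p[1],-p[2]]])
    k,d=K(c); return cv2.projectPoints(p,np.zeros(3),np.zeros(3),k,d)[0][0,0]
def tri(obs):
    A=np.zeros((3,3));b=np.zeros(3)
    for c,uv in obs:
        o,d=ray(c,uv); d=d/np.linalg.norm(d); M=np.eye(3)-np.outer(d,d); A+=M;b+=M@o
    return np.linalg.solve(A,b)
def blobs(im,lo,hi,amin=15):
    m=cv2.inRange(cv2.cvtColor(im,cv2.COLOR_BGR2HSV),lo,hi)
    n,l,s,ce=cv2.connectedComponentsWithStats(m)
    return [(ce[i].round(1).tolist(),int(s[i,4]),s[i,:4].tolist(),np.argwhere(l==i)[:,::-1]) for i in range(1,n) if s[i,4]>=amin]
def pose():
    s=ctrl.observe(); return s["position"],R.from_rotvec(s["eef_rot"]).as_matrix(),s
def togo(P,yaw=None):
    """shift in tool mm to bring TCP to P; turn about tool z (deg) so closing axis y lies along world angle yaw"""
    p,M,s=pose(); out=[(M.T@(np.array(P)-p)*1000).round(1).tolist()]
    if yaw is not None:
        a=np.arctan2(M[1,1],M[0,1]); d=(np.degrees(yaw-a)+90)%180-90; out.append("turn z %.1f"%(-d))
    return out
E
python3 - <<'E'
from h import *
im=cv2.imread("pics/top0.png");ims=cv2.imread("pics/scene0.png")
ct=optics.get_calibration("top");cs=optics.get_calibration("scene")
for nm,lo,hi,a in(("yellow",(22,120,120),(33,255,255),8),("orange",(5,150,120),(16,255,255),60),("blue",(100,150,60),(118,255,255),30),("red",(0,190,90),(4,255,255),60)):
    for n,i in(("top",im),("scene",ims)):
        print(nm,n,[b[:3] for b in blobs(i,lo,hi,a)])
p,M,s=pose();print(p.round(3),M.round(3).tolist())
for z in(0.03,):
    for uv in((499,265),(453,303),(506,304)): print(onplane(ct,uv,z).round(3))
E
```

```text
yellow top [([462.6, 62.3], 51, [459, 59, 8, 8]), ([194.4, 70.2], 47, [191, 67, 8, 8]), ([86.8, 75.6], 51, [83, 72, 9, 8]), ([499.5, 264.5], 8, [498, 263, 4, 4]), ([505.9, 304.3], 9, [505, 303, 3, 4]), ([624.7, 458.8], 347, [616, 443, 17, 37])]
yellow scene [([221.4, 68.3], 539, [199, 51, 44, 31]), ([217.1, 167.3], 16, [215, 166, 5, 4]), ([249.4, 184.5], 19, [247, 183, 6, 4]), ([199.9, 188.4], 19, [198, 187, 5, 4]), ([254.1, 266.1], 8, [253, 265, 3, 3]), ([359.1, 268.9], 65, [352, 265, 15, 9]), ([101.7, 302.9], 108, [96, 297, 12, 15]), ([402.8, 356.9], 45, [399, 354, 8, 8]), ([329.5, 443.0], 131, [324, 437, 12, 14])]
orange top []
orange scene [([333.2, 209.8], 163, [312, 198, 44, 23]), ([198.8, 213.2], 75, [189, 206, 18, 12])]
blue top [([386.0, 355.8], 209, [379, 334, 14, 40]), ([610.2, 452.6], 660, [600, 432, 40, 48])]
blue scene [([39.4, 33.6], 200, [0, 0, 88, 64]), ([522.9, 79.3], 1574, [497, 56, 53, 48]), ([223.9, 81.5], 433, [203, 65, 41, 29]), ([314.8, 185.1], 119, [308, 174, 14, 23]), ([370.5, 264.3], 47, [363, 261, 15, 7]), ([254.4, 298.2], 36, [252, 295, 6, 7]), ([245.8, 308.9], 32, [243, 306, 6, 7]), ([275.5, 311.1], 34, [273, 308, 6, 7]), ([256.3, 315.5], 30, [254, 313, 6, 6]), ([286.3, 317.5], 31, [284, 315, 6, 6]), ([458.5, 407.2], 65, [453, 403, 12, 11])]
red top []
red scene [([460.4, 233.4], 444, [447, 214, 27, 41]), ([224.4, 311.7], 333, [196, 270, 59, 80]), ([337.2, 332.3], 113, [332, 327, 12, 12]), ([380.0, 401.4], 430, [357, 360, 46, 86])]
[0.227 0.609 0.241] [[-0.937, 0.349, -0.0], [0.349, 0.937, -0.002], [-0.0, -0.002, -1.0]]
[ 0.539 -0.373  0.03 ]
[ 0.456 -0.262  0.03 ]
[ 0.451 -0.381  0.03 ]
```

```bash
python3 - <<'E'
from h import *
im=cv2.imread("pics/top0.png");ims=cv2.imread("pics/scene0.png")
ct=optics.get_calibration("top");cs=optics.get_calibration("scene")
def box(b):
    c,s,a=cv2.minAreaRect(b[3].astype(np.float32)); pts=cv2.boxPoints((c,s,a)); 
    i=0 if np.linalg.norm(pts[0]-pts[1])<np.linalg.norm(pts[1]-pts[2]) else 1
    return [(pts[i]+pts[(i+1)%4])/2,(pts[(i+2)%4]+pts[(i+3)%4])/2]
r={}
for nm,lo,hi,a in(("orange",(4,110,90),(16,255,255),60),("blue",(98,110,50),(120,255,255),25),("red",(0,130,60),(6,255,255),60)):
    for n,i in(("top",im),("scene",ims)):
        bl=[b for b in blobs(i,lo,hi,a)]
        for b in bl:
            if (n=="top" and 100<b[0][0]<400 and 220<b[0][1]<350) or (n=="scene" and 300<b[0][0]<480 and 190<b[0][1]<280):
                e=box(b); print(nm,n,b[:3],[x.round(1).tolist() for x in e]); r[nm,n]=(b[0],e)
for nm,z in(("orange",.071),("blue",.073)):
    for n,c in(("top",ct),("scene",cs)):
        if (nm,n) in r: print(nm,n,[onplane(c,x,z).round(3) for x in (r[nm,n][0],*r[nm,n][1])])
for nm in("orange","blue","red"):
    if (nm,"top") in r and (nm,"scene") in r: print(nm,"tri",tri([(ct,r[nm,"top"][0]),(cs,r[nm,"scene"][0])]).round(3))
for uv in((217.1,167.3),(249.4,184.5),(199.9,188.4)): print("tin scene",onplane(cs,uv,.03).round(3))
E
```

```text
orange top ([334.5, 312.2], 419, [303, 309, 64, 8]) [[366.0, 312.5], [303.0, 312.5]]
orange scene ([333.3, 209.9], 201, [312, 198, 45, 23]) [[311.79998779296875, 199.5], [355.20001220703125, 220.60000610351562]]
blue top ([257.6, 269.0], 100, [250, 265, 18, 9]) [[267.0, 267.79998779296875], [249.8000030517578, 270.3999938964844]]
blue scene ([370.1, 264.7], 106, [360, 260, 19, 10]) [[360.8999938964844, 261.29998779296875], [378.29998779296875, 267.1000061035156]]
red top ([155.5, 311.3], 765, [145, 284, 21, 54]) [[160.39999389648438, 283.6000061035156], [151.6999969482422, 337.3999938964844]]
red scene ([460.2, 233.7], 524, [446, 213, 28, 43]) [[469.6000061035156, 213.8000030517578], [450.8999938964844, 253.8000030517578]]
orange top [array([0.441, 0.002, 0.071]), array([ 0.439, -0.065,  0.071]), array([0.442, 0.069, 0.071])]
orange scene [array([0.44 , 0.   , 0.071]), array([ 0.439, -0.067,  0.071]), array([0.441, 0.067, 0.071])]
blue top [array([0.537, 0.166, 0.073]), array([0.539, 0.146, 0.073]), array([0.534, 0.183, 0.073])]
blue scene [array([0.542, 0.163, 0.073]), array([0.545, 0.139, 0.073]), array([0.538, 0.184, 0.073])]
orange tri [0.441 0.002 0.073]
blue tri [0.539 0.165 0.068]
red tri [0.445 0.334 0.212]
tin scene [ 0.449 -0.382  0.03 ]
tin scene [ 0.455 -0.263  0.03 ]
tin scene [ 0.538 -0.376  0.03 ]
```

```bash
python3 -m crank '[[-1,0,0,-12,0,0,10],[-1,0,0,-12,0,0,10],[-1,0,0,-12,0,0,10],[-1,0,0,-12,0,0,10],[-1,0,0,-12,0,0,10],[-1,0,0,-12,0,0,10],[-1,0,0,-12,0,0,9.6],[0.43,-30,10,0,0,0,0],[0.43,-40,15,0,0,0,0],[0.43,-40,15,0,0,0,0]]'; python3 - <<'E'
from h import *
print(togo((0.441,0.001,0.20),np.radians(-1)))
print(pose()[2]["qpos"].round(2))
E
```

```text
time: 1.35
position: [0.2671, 0.4976, 0.3258]
eef_rot: [2.221, 2.221, -0.001]
wrist_force: [0.4, 0.8, -0.3]
width: 0.0322
finger_force: 0.0
[[-496.5, 174.1, 126.2], 'turn z 1.0']
[-1.36  0.25  0.27  1.73 -0.07  1.17 -1.07]
```

```bash
python3 -m crank '[[0.43,-35,15,0,0,0,0],[0.43,-35,15,0,0,0,0],[0.43,-35,15,0,0,0,0],[0.43,-35,15,0,0,0,0],[0.43,-35,15,0,0,0,0],[0.43,-35,15,0,0,0,0],[0.43,-35,15,0,0,0,0],[0.43,-35,15,0,0,0,0],[0.43,-35,15,0,0,0,0],[0.43,-35,15,0,0,0,0]]' && python3 -m crank '[[0.43,-30,10,10,0,0,1],[0.43,-30,10,15,0,0,0],[0.43,-30,5,20,0,0,0],[0.43,-30,0,20,0,0,0],[0.43,-25,0,20,0,0,0],[0.43,0,0,15,0,0,0],[0.43,0,0,0,0,0,0],[0.43,0,0,0,0,0,0],[0.43,0,0,0,0,0,0],[0.43,0,0,0,0,0,0]]'; python3 - <<'E'
from h import *
p,M,s=pose(); c=optics.get_calibration("wrist"); im=optics.capture("wrist"); cv2.imwrite("pics/w1.png",im)
for b in blobs(im,(4,110,90),(16,255,255),200): 
    bx=cv2.minAreaRect(b[3].astype(np.float32)); print(b[:3],bx,onplane(c,b[0],.071).round(4))
    pts=cv2.boxPoints(bx); print([onplane(c,q,.071).round(4) for q in pts])
print(togo((0.441,0.001,0.063),np.radians(-1)),p,s["width"])
E
```

```text
time: 2.6
position: [0.4168, 0.1476, 0.3261]
eef_rot: [-2.222, -2.22, 0.0]
wrist_force: [1.0, 0.0, 0.4]
width: 0.0246
finger_force: 0.0
time: 3.85
position: [0.4399, 0.0041, 0.2267]
eef_rot: [2.241, 2.202, 0.002]
wrist_force: [0.2, -0.8, -0.1]
width: 0.0246
finger_force: 0.0
([318.6, 235.6], 2480, [310, 141, 18, 176]) ((318.4999694824219, 228.49996948242188), (174.99996948242188, 16.999996185302734), 90.0) [ 0.4393 -0.0029  0.071 ]
[array([0.4345, 0.0649, 0.071 ]), array([0.4463, 0.0647, 0.071 ]), array([ 0.4446, -0.0678,  0.071 ]), array([ 0.4314, -0.0675,  0.071 ])]
([319.2, 412.7], 428, [270, 400, 99, 30]) ((318.701416015625, 415.67510986328125), (98.35567474365234, 27.031970977783203), 3.301866054534912) [ 0.4369 -0.1589  0.071 ]
[array([ 0.393 , -0.1728,  0.071 ]), array([ 0.396 , -0.1446,  0.071 ]), array([ 0.4789, -0.152 ,  0.071 ]), array([ 0.4783, -0.1805,  0.071 ])]
[[-3.0, 1.2, 163.6], 'turn z -0.0'] [0.43986892 0.00407612 0.22671284] 0.02456631271692586
```

View pics/w1.png

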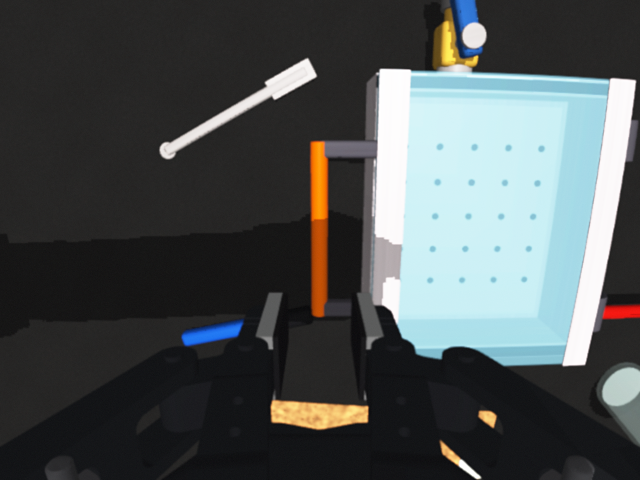

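Wrist view: the orange bar is at columns 310–328 (x≈0.440), centred between the fingers. The chamber is to the right and the blue vent handle is at (465,20).

```bash
python3 -m crank '[[0.43,-4,0,25,0,0,0],[0.43,0,0,30,0,0,0],[0.43,0,0,30,0,0,0],[0.43,0,0,30,0,0,0],[0.43,0,0,25,0,0,0],[0.43,0,0,15,0,0,0],[0.43,0,0,8,0,0,0],[1,0,0,0,0,0,0],[1,0,0,0,0,0,0],[1,0,0,0,0,0,0]]' ; python3 -m crank '[[1,0,0,0,0,0,0],[1,0,0,0,0,0,0],[1,0,0,0,0,0,0],[1,0,0,-4,0,0,0],[1,0,0,-4,0,0,0],[1,0,0,-4,0,0,0],[1,0,0,0,0,0,0],[1,0,0,0,0,0,0],[1,0,0,0,0,0,0],[1,0,0,0,0,0,0]]'; python3 - <<'E'
from h import *
# arc: bar about hinge (r .224, hinge .224 ahead, 6mm below), tool (y,z) mm from theta a to b
def P(t): 
    a=np.arctan2(.006,.224); return np.array([-.2241*np.cos(t+a),.2241*np.sin(t+a)])*1000
t0=0.0536
th=np.linspace(t0,1.78,31); 
d=np.diff([P(t) for t in th],axis=0); print([(round(x,1),round(-z,1)) for x,z in d])
E
```

```text
time: 5.15
position: [0.4398, -0.0004, 0.0638]
eef_rot: [2.241, 2.201, 0.001]
wrist_force: [0.8, -1.0, -2.5]
width: 0.0101
finger_force: 58.4
time: 6.4
position: [0.4403, -0.0004, 0.0754]
eef_rot: [2.241, 2.2, 0.002]
wrist_force: [4.6, -0.9, -2.8]
width: 0.0098
finger_force: 58.4
[(np.float64(1.4), np.float64(-12.8)), (np.float64(2.1), np.float64(-12.7)), (np.float64(2.9), np.float64(-12.6)), (np.float64(3.6), np.float64(-12.4)), (np.float64(4.3), np.float64(-12.2)), (np.float64(5.0), np.float64(-11.9)), (np.float64(5.7), np.float64(-11.6)), (np.float64(6.3), np.float64(-11.2)), (np.float64(7.0), np.float64(-10.9)), (np.float64(7.6), np.float64(-10.4)), (np.float64(8.2), np.float64(-10.0)), (np.float64(8.7), np.float64(-9.5)), (np.float64(9.2), np.float64(-9.0)), (np.float64(9.7), np.float64(-8.4)), (np.float64(10.2), np.float64(-7.9)), (np.float64(10.7), np.float64(-7.3)), (np.float64(11.1), np.float64(-6.6)), (np.float64(11.4), np.float64(-6.0)), (np.float64(11.7), np.float64(-5.3)), (np.float64(12.0), np.float64(-4.6)), (np.float64(12.3), np.float64(-3.9)), (np.float64(12.5), np.float64(-3.2)), (np.float64(12.6), np.float64(-2.5)), (np.float64(12.8), np.float64(-1.8)), (np.float64(12.9), np.float64(-1.0)), (np.float64(12.9), np.float64(-0.3)), (np.float64(12.9), np.float64(0.4)), (np.float64(12.8), np.float64(1.2)), (np.float64(12.8), np.float64(1.9)), (np.float64(12.6), np.float64(2.7))]
```

```bash
python3 -m crank '[[1,0,1.4,-12.8,0,0,0],[1,0,2.1,-12.7,0,0,0],[1,0,2.9,-12.6,0,0,0],[1,0,3.6,-12.4,0,0,0],[1,0,4.3,-12.2,0,0,0],[1,0,5,-11.9,0,0,0],[1,0,5.7,-11.6,0,0,0],[1,0,6.3,-11.2,0,0,0],[1,0,7,-10.9,0,0,0],[1,0,7.6,-10.4,0,0,0]]' ; python3 -m crank '[[1,0,8.2,-10,0,0,0],[1,0,8.7,-9.5,0,0,0],[1,0,9.2,-9,0,0,0],[1,0,9.7,-8.4,0,0,0],[1,0,10.2,-7.9,0,0,0],[1,0,10.7,-7.3,0,0,0],[1,0,11.1,-6.6,0,0,0],[1,0,11.4,-6,0,0,0],[1,0,11.7,-5.3,0,0,0],[1,0,12,-4.6,0,0,0]]'
```

```text
time: 7.65
position: [0.4838, -0.0011, 0.1941]
eef_rot: [-2.239, -2.199, 0.005]
wrist_force: [-5.2, -0.4, 0.4]
width: 0.0098
finger_force: 58.4
time: 8.9
position: [0.5886, -0.0028, 0.2714]
eef_rot: [-2.24, -2.2, -0.002]
wrist_force: [-6.7, 0.6, 12.3]
width: 0.0099
finger_force: 61.8
```

```bash
python3 -m crank '[[1,0,12.3,-4.2,0,0,0],[1,0,12.5,-3.6,0,0,0],[1,0,12.6,-2.8,0,0,0],[1,0,12.8,-2,0,0,0],[1,0,12.9,-1,0,0,0],[1,0,12.9,-0.3,0,0,0],[1,0,12.9,0.4,0,0,0],[1,0,12.8,1.2,0,0,0],[1,0,10,1.5,0,0,0],[1,0,0,0,0,0,0]]'; python3 - <<'E'
from h import *
cv2.imwrite("pics/scene1.png",optics.capture("scene"));print(pose()[2]["wrist_force"])
E
```

```text
time: 10.15
position: [0.7014, -0.0048, 0.2792]
eef_rot: [2.24, 2.201, 0.002]
wrist_force: [1.2, 2.1, 2.6]
width: 0.0098
finger_force: 64.1
[0.61307629 2.027887   2.67348846]
```

View pics/scene1.png

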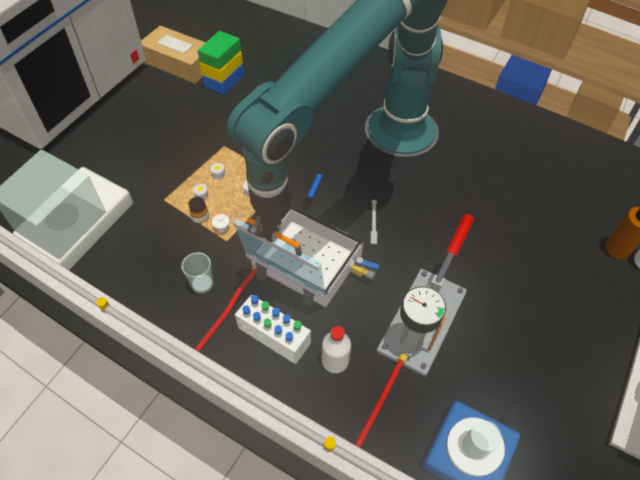

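The scene view shows the lid past upright, held at the bar near (288,243), and the chamber open. I'll push a little further onto the stop, then release and go up.

```bash
python3 -m crank '[[1,0,2,0.4,0,0,0],[1,0,2,0.4,0,0,0],[1,0,1,0.2,0,0,0],[1,0,0,0,0,0,0],[1,0,0,0,0,0,0],[1,0,0,0,0,0,0],[1,0,0,0,0,0,0],[1,0,0,0,0,0,0],[1,0,0,0,0,0,0],[1,0,0,0,0,0,0]]'; python3 -m crank '[[0.4,0,0,0,0,0,0],[0.4,0,0,0,0,0,0],[0.4,0,0,0,0,0,0],[0.4,0,0,-10,0,0,0],[0.4,0,0,-20,0,0,0],[0.4,0,0,-30,0,0,0],[0.4,0,-30,-10,0,0,0],[0.4,0,-30,0,0,0,0],[0.4,0,-30,0,0,0,0],[0.4,0,-30,0,0,0,0]]'; python3 - <<'E'
from h import *
print(pose()[2]["wrist_force"])
im=optics.capture("scene"); c=optics.get_calibration("scene")
for b in blobs(im,(4,110,90),(16,255,255),40): print(b[:3])
t=optics.capture("top");ct=optics.get_calibration("top");cv2.imwrite("pics/top1.png",t)
for b in blobs(t,(4,110,90),(16,255,255),60): print("top",b[:3])
for th in (1.6,1.7,1.75,1.8):
    P=(.664+.0-.2241*np.cos(th+.0268),-.004,.065+.2241*np.sin(th+.0268)); print(th,np.round(P,3),proj(c,P).round(1),proj(ct,P).round(1))
E
```

```text
time: 11.45
position: [0.7051, -0.0049, 0.2785]
eef_rot: [-2.241, -2.201, -0.001]
wrist_force: [0.9, 5.5, 4.8]
width: 0.0098
finger_force: 64.2
time: 12.7
position: [0.5845, -0.0034, 0.3502]
eef_rot: [2.241, 2.2, 0.003]
wrist_force: [-0.2, 0.1, 0.7]
width: 0.0258
finger_force: 0.0
[-0.23326778  0.07568658  0.72977551]
([616.0, 9.9], 646, [587, 0, 53, 25])
([632.7, 3.6], 62, [627, 0, 13, 10])
([452.4, 29.3], 50, [445, 25, 15, 9])
([482.0, 38.5], 51, [477, 33, 13, 11])
([538.8, 58.7], 635, [489, 38, 100, 44])
([480.1, 64.3], 43, [475, 59, 12, 12])
([476.1, 73.2], 51, [469, 66, 15, 16])
([490.7, 76.8], 120, [482, 67, 16, 21])
([550.5, 93.1], 131, [541, 84, 20, 18])
([558.5, 106.1], 53, [550, 101, 16, 11])
([271.4, 230.5], 241, [244, 182, 54, 70])
([198.9, 212.5], 113, [189, 201, 19, 17])
([630.0, 239.4], 438, [615, 206, 25, 53])
([437.0, 331.7], 85, [429, 317, 17, 33])
top ([473.6, 241.8], 89, [468, 231, 17, 18])
1.6 [ 0.677 -0.004  0.289] [279.2 223. ] [337.  171.5]
1.7 [ 0.699 -0.004  0.286] [273.5 231. ] [336.5 159.9]
1.75 [ 0.71  -0.004  0.284] [270.7 235.2] [336.3 154.4]
1.8 [ 0.721 -0.004  0.282] [267.9 239.6] [336.1 149.2]
```

```bash
python3 -m crank '[[-0.2,-30,-10,0,0,0,0],[-0.2,-40,-15,0,0,0,0],[-0.2,-40,-15,0,0,0,0],[-0.2,-40,-15,0,0,0,0],[-0.2,-40,-15,0,0,0,0],[-0.2,-40,-15,5,0,0,0],[-0.2,-30,-15,5,0,0,0],[-0.2,-10,0,5,0,0,0],[-0.2,0,0,0,0,0,0],[-0.2,0,0,0,0,0,0]]'; python3 - <<'E'
from h import *
p,M,s=pose(); c=optics.get_calibration("wrist"); im=optics.capture("wrist"); cv2.imwrite("pics/w2.png",im)
for b in blobs(im,(22,120,120),(34,255,255),25): print(b[:3],onplane(c,b[0],.031).round(4))
print(p)
im=optics.capture("scene"); cs=optics.get_calibration("scene"); cv2.imwrite("pics/scene2.png",cv2.resize(im[150:320,150:400],None,fx=3,fy=3))
for b in blobs(im,(22,120,120),(34,255,255),10): 
    if b[0][1]<230 and 100<b[0][1]: print("scene",b[:2],onplane(cs,b[0],.031).round(4))
E
```

```text
time: 14.05
position: [0.4812, -0.2699, 0.3335]
eef_rot: [2.239, 2.204, 0.0]
wrist_force: [-0.2, 0.1, -0.3]
width: 0.0514
finger_force: 0.0
([256.5, 145.7], 31, [253, 141, 9, 11]) [ 0.4161 -0.2164  0.031 ]
([291.0, 149.1], 30, [287, 146, 12, 7]) [ 0.4523 -0.2207  0.031 ]
([428.3, 151.4], 26, [426, 148, 6, 9]) [ 0.5977 -0.2248  0.031 ]
([358.6, 161.8], 35, [352, 154, 14, 16]) [ 0.5236 -0.235   0.031 ]
([419.6, 157.7], 39, [410, 154, 18, 8]) [ 0.5886 -0.2314  0.031 ]
([294.2, 190.2], 200, [287, 183, 16, 16]) [ 0.4544 -0.2642  0.031 ]
([394.2, 189.8], 53, [387, 184, 17, 13]) [ 0.5624 -0.2654  0.031 ]
([403.5, 200.6], 49, [395, 195, 23, 10]) [ 0.573  -0.2773  0.031 ]
([229.5, 259.9], 35, [222, 255, 15, 10]) [ 0.3783 -0.342   0.031 ]
([237.6, 273.9], 33, [234, 268, 10, 14]) [ 0.3863 -0.359   0.031 ]
([369.5, 286.5], 144, [363, 280, 14, 14]) [ 0.5375 -0.3769  0.031 ]
([255.1, 289.9], 30, [252, 282, 8, 16]) [ 0.4052 -0.379   0.031 ]
([293.3, 292.3], 144, [287, 286, 14, 13]) [ 0.4494 -0.3826  0.031 ]
([322.8, 303.4], 25, [319, 296, 8, 13]) [ 0.4834 -0.3971  0.031 ]
([323.2, 316.4], 46, [316, 308, 13, 19]) [ 0.4836 -0.4139  0.031 ]
([344.8, 313.4], 30, [341, 308, 9, 12]) [ 0.5091 -0.4104  0.031 ]
[ 0.48121034 -0.26991217  0.33352806]
scene ([217.1, 167.4], 17) [ 0.4502 -0.3808  0.031 ]
scene ([249.3, 184.4], 18) [ 0.4554 -0.2631  0.031 ]
scene ([199.9, 188.4], 19) [ 0.5389 -0.3755  0.031 ]
```

View pics/scene2.png

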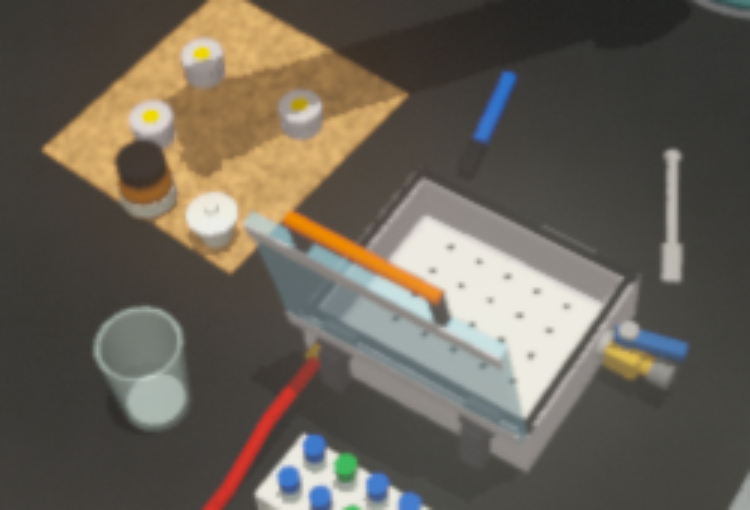

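View pics/w2.png

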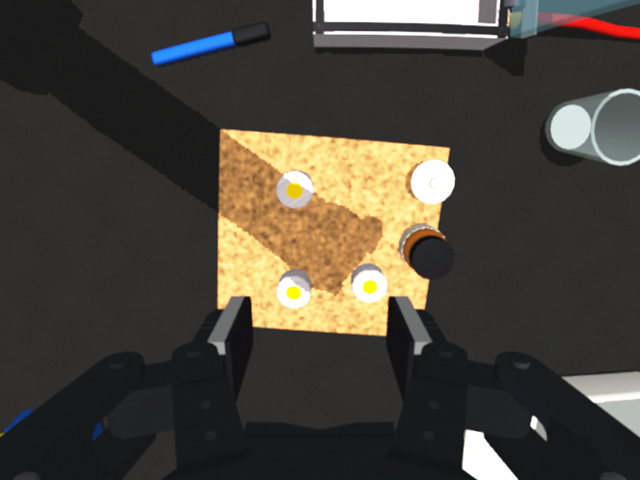

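The scene crop shows the lid resting on its stop (bar centre at about (271,236) in the full picture, which matches 1.75 rad). The wrist view has the tin dots at (294,190), (369,286) and (293,292), with the jar and crucible behind them. I'll take the first tin now.

```bash
python3 -c "
from h import *
print(togo((.455,-.2635,.014),np.radians(-1)))"
python3 -m crank '[[-0.4,6,-26,20,0,0,0],[-0.4,0,0,40,0,0,0],[-0.4,0,0,40,0,0,0],[-0.4,0,0,40,0,0,0],[-0.4,0,0,40,0,0,0],[-0.4,0,0,40,0,0,0],[-0.4,0,0,30,0,0,0],[-0.4,0,0,20,0,0,0],[-0.4,0,0,0,0,0,0],[-0.4,0,0,0,0,0,0]]'; python3 - <<'E'
from h import *
p,M,s=pose(); c=optics.get_calibration("wrist"); im=optics.capture("wrist")
for b in blobs(im,(22,120,120),(34,255,255),150): print(b[:3],onplane(c,b[0],.031).round(4))
print(p, togo((.455,-.2635,.014),np.radians(-1)))
E
```

```text
[[6.0, -26.2, 319.5], 'turn z 0.1']
time: 15.4
position: [0.455, -0.265, 0.0643]
eef_rot: [2.24, 2.2, 0.001]
wrist_force: [-0.4, 0.1, -0.4]
width: 0.0596
finger_force: 0.0
([534.9, 271.3], 181, [521, 255, 35, 30]) [ 0.5507 -0.2582  0.031 ]
([317.4, 287.0], 1196, [298, 269, 40, 38]) [ 0.4541 -0.2633  0.031 ]
([479.7, 472.3], 275, [468, 465, 23, 15]) [ 0.5387 -0.3724  0.031 ]
[ 0.45497832 -0.26504863  0.06434439] [[1.6, -0.2, 50.6], 'turn z -0.0']
```

```bash
python3 -m crank '[[-0.4,2,-1,20,0,0,0],[-0.4,0,0,20,0,0,0],[-0.4,0,0,10,0,0,0],[1,0,0,0,0,0,0],[1,0,0,0,0,0,0],[1,0,0,0,0,0,0],[1,0,0,0,0,0,0],[1,0,0,0,0,0,0],[1,0,0,-20,0,0,0],[1,0,0,-30,0,0,0]]'; python3 -m crank '[[1,0,0,-40,0,0,0],[1,0,0,-40,0,0,0],[1,0,0,-30,0,0,0],[1,20,15,0,0,0,0],[1,40,20,0,0,0,0],[1,40,20,0,0,0,0],[1,40,20,0,0,0,0],[1,40,20,0,0,0,0],[1,20,5,0,0,0,0],[1,0,0,0,0,0,0]]'; python3 - <<'E'
from h import *
# chamber frame: centre from bar (0.440,-0.0015), yaw -1deg
a=np.radians(-1);X=np.array([np.cos(a),np.sin(a)]);Y=np.array([-X[1],X[0]])
C=np.array([.440,-.0015])+.132*X; print("C",C)
for v in (-.06,0,.06): print(v,(C-.02*X+v*Y).round(4), togo((*(C-.02*X+v*Y),.026),a))
p,M,s=pose();print(p,s["width"])
im=optics.capture("top");cv2.imwrite("pics/top3.png",cv2.resize(im[170:370,230:550],None,fx=2.5,fy=2.5))
c=optics.get_calibration("wrist"); im=optics.capture("wrist");cv2.imwrite("pics/w3.png",im)
E
```

```text
time: 16.7
position: [0.4527, -0.2627, 0.0644]
eef_rot: [-2.241, -2.2, 0.001]
wrist_force: [0.6, -0.1, 0.2]
width: 0.0382
finger_force: 60.3
time: 17.95
position: [0.5567, -0.0636, 0.1738]
eef_rot: [-2.239, -2.204, -0.0]
wrist_force: [-1.0, -0.4, -0.2]
width: 0.0385
finger_force: 60.3
C [ 0.5719799  -0.00380372]
-0.06 [ 0.5509 -0.0634] [[0.0, -5.7, 147.8], 'turn z 0.1']
0 [ 0.552  -0.0035] [[60.0, -5.6, 147.8], 'turn z 0.1']
0.06 [0.553  0.0565] [[120.0, -5.5, 147.8], 'turn z 0.1']
[ 0.55667123 -0.06355989  0.17381534] 0.038452963737158806
```

View pics/w3.png

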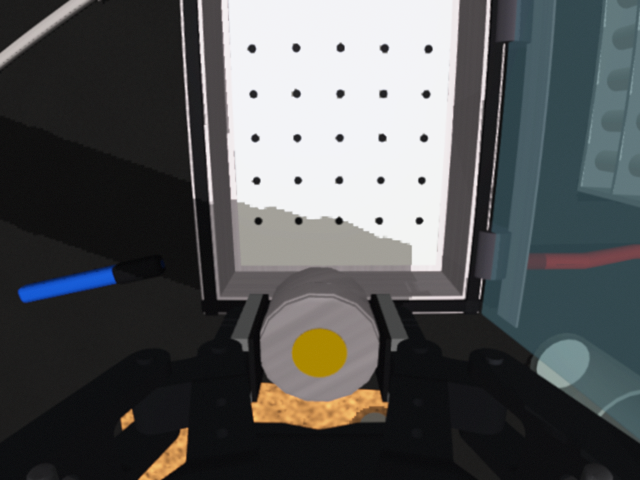

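The tin is gripped at (319,350). The chamber's open rim shows outer corners at about (203,312) and (482,312). I'll check those against the bar-derived pose.

```bash
python3 - <<'E'
from h import *
c=optics.get_calibration("wrist")
for uv in((203,312),(482,312),(186,20),(493,20)): print(uv,onplane(c,uv,.065).round(4))
a=np.radians(-1);X=np.array([np.cos(a),np.sin(a)]);Y=np.array([-X[1],X[0]]);C=np.array([.572,-.0038])
print(C-.092*X-.112*Y,C+.092*X-.112*Y)
E
python3 -m crank '[[1,0,-5,0,0,0,0],[1,0,0,30,0,0,0],[1,0,0,30,0,0,0],[1,0,0,30,0,0,0],[1,0,0,30,0,0,0],[1,0,0,15,0,0,0],[1,0,0,9,0,0,0],[1,0,0,3,0,0,0],[1,0,0,0,0,0,0],[1,0,0,0,0,0,0]]'
```

```text
(203, 312) [ 0.4787 -0.1113  0.065 ]
(482, 312) [ 0.6625 -0.1155  0.065 ]
(186, 20) [0.4849 0.0637 0.065 ]
(493, 20) [0.6554 0.0612 0.065 ]
[ 0.47805934 -0.11417732] [ 0.66203132 -0.11738856]
time: 19.3
position: [0.5524, -0.0644, 0.0271]
eef_rot: [2.241, 2.201, 0.002]
wrist_force: [0.9, 0.7, -0.0]
width: 0.0385
finger_force: 60.3
```

```bash
python3 -m crank '[[1,0,0,2,0,0,0],[1,0,0,0,0,0,0],[-0.3,0,0,0,0,0,0],[-0.3,0,0,0,0,0,0],[-0.3,0,0,0,0,0,0],[-0.3,0,0,-20,0,0,0],[-0.3,0,0,-40,0,0,0],[-0.3,0,0,-40,0,0,0],[-0.3,0,0,-40,0,0,0],[-0.3,0,0,-20,0,0,0]]' ; python3 -m crank '[[-0.4,-40,0,0,0,0,0],[-0.4,-40,-5,0,0,0,0],[-0.4,-40,-5,0,0,0,0],[-0.4,-40,-5,0,0,0,0],[-0.4,-40,-5,0,0,0,0],[-0.4,-40,0,0,0,0,0],[-0.4,-20,0,0,0,0,0],[-0.4,0,0,0,0,0,0],[-0.4,0,0,0,0,0,0],[-0.4,0,0,0,0,0,0]]'; python3 - <<'E'
from h import *
p,M,s=pose(); c=optics.get_calibration("wrist"); im=optics.capture("wrist")
for b in blobs(im,(22,120,120),(34,255,255),150): print(b[:3],onplane(c,b[0],.031).round(4))
print(p, togo((.538,-.376,.014),np.radians(-1)))
E
```

```text
time: 20.55
position: [0.5527, -0.0647, 0.1874]
eef_rot: [2.24, 2.199, 0.005]
wrist_force: [0.3, -0.4, -0.3]
width: 0.0555
finger_force: 0.0
time: 21.8
position: [0.5275, -0.3224, 0.1842]
eef_rot: [-2.239, -2.203, -0.001]
wrist_force: [-0.4, 0.5, -0.0]
width: 0.0598
finger_force: 0.0
([333.9, 296.5], 397, [323, 286, 23, 22]) [ 0.5377 -0.3767  0.031 ]
[ 0.52753827 -0.32238356  0.18423018] [[-53.4, 11.3, 170.3], 'turn z 0.1']
```

```bash
python3 -m crank '[[-0.3,-27,6,20,0,0,0],[-0.3,-27,5,30,0,0,0],[-0.3,0,0,40,0,0,0],[-0.3,0,0,40,0,0,0],[-0.3,0,0,25,0,0,0],[-0.3,0,0,15,0,0,0],[-0.3,0,0,0,0,0,0],[1,0,0,0,0,0,0],[1,0,0,0,0,0,0],[1,0,0,0,0,0,0]]' && python3 -m crank '[[1,0,0,0,0,0,0],[1,0,0,0,0,0,0],[1,0,0,-20,0,0,0],[1,0,0,-40,0,0,0],[1,0,0,-40,0,0,0],[1,0,0,-40,0,0,0],[1,0,0,-20,0,0,0],[1,40,0,0,0,0,0],[1,60,0,0,0,0,0],[1,60,5,0,0,0,0]]';  python3 - <<'E'
from h import *
p,M,s=pose(); 
print(p, s["width"],togo((.552,-.0035,.025),np.radians(-1)))
E
```

```text
time: 23.1
position: [0.538, -0.379, 0.016]
eef_rot: [2.24, 2.199, 0.001]
wrist_force: [0.6, 0.0, 6.6]
width: 0.0382
finger_force: 60.4
time: 24.35
position: [0.5442, -0.2167, 0.1741]
eef_rot: [-2.242, -2.199, 0.0]
wrist_force: [2.0, 0.8, -0.7]
width: 0.0384
finger_force: 60.4
[ 0.54418036 -0.21666077  0.17414153] 0.03836912514603503 [[213.2, 3.8, 149.3], 'turn z -0.1']
```

```bash
python3 -m crank '[[1,50,1,0,0,0,0],[1,50,1,0,0,0,0],[1,50,1,0,0,0,0],[1,43,1,0,0,0,0],[1,20,0,0,0,0,0],[1,0,0,30,0,0,0],[1,0,0,40,0,0,0],[1,0,0,40,0,0,0],[1,0,0,20,0,0,0],[1,0,0,0,0,0,0]]' && python3 -m crank '[[1,0,0,10,0,0,0],[1,0,0,6,0,0,0],[1,0,0,2,0,0,0],[-0.3,0,0,0,0,0,0],[-0.3,0,0,0,0,0,0],[-0.3,0,0,0,0,0,0],[-0.3,0,0,-20,0,0,0],[-0.3,0,0,-40,0,0,0],[-0.3,0,0,-50,0,0,0],[-0.3,0,0,-50,0,0,0]]';  python3 - <<'E'
from h import *
p,M,s=pose(); c=optics.get_calibration("wrist")
im=optics.capture("wrist")
for b in blobs(im,(22,120,120),(34,255,255),150): print(b[:3],onplane(c,b[0],.042).round(4))
print(p, s["width"],togo((.46,-.33,.19),np.radians(-1)))
E
```

```text
time: 25.6
position: [0.5522, -0.0064, 0.0436]
eef_rot: [-2.242, -2.199, 0.003]
wrist_force: [-1.1, 0.0, 0.2]
width: 0.0382
finger_force: 60.4
time: 26.85
position: [0.5528, -0.0057, 0.189]
eef_rot: [2.242, 2.2, 0.001]
wrist_force: [1.0, 0.7, 0.8]
width: 0.0556
finger_force: 0.0
([285.5, 23.1], 211, [282, 1, 12, 36]) [0.5339 0.1297 0.042 ]
([316.5, 15.4], 165, [313, 0, 7, 36]) [0.5537 0.1339 0.042 ]
([319.8, 227.3], 467, [308, 216, 25, 24]) [ 0.5532 -0.0044  0.042 ]
([319.9, 307.6], 379, [309, 298, 23, 21]) [ 0.5521 -0.0663  0.042 ]
[ 0.55277902 -0.00573306  0.18900203] 0.05561266790732924 [[-325.3, -90.0, 3.5], 'turn z -0.1']
```

Both tins stand in place. Now the third.

```bash
python3 -m crank '[[-0.4,-40,0,0,0,0,0],[-0.4,-50,-5,0,0,0,0],[-0.4,-50,-15,0,0,0,0],[-0.4,-50,-20,0,0,0,0],[-0.4,-50,-20,0,0,0,0],[-0.4,-50,-20,0,0,0,0],[-0.4,-35,-10,0,0,0,0],[-0.4,0,0,0,0,0,0],[-0.4,0,0,0,0,0,0],[-0.4,0,0,0,0,0,0]]'; python3 - <<'E'
from h import *
p,M,s=pose(); c=optics.get_calibration("wrist"); im=optics.capture("wrist")
for b in blobs(im,(22,120,120),(34,255,255),150): print(b[:3],onplane(c,b[0],.031).round(4))
print(p, togo((.450,-.382,.016),np.radians(-1)))
E
```

```text
time: 28.15
position: [0.4578, -0.3273, 0.1865]
eef_rot: [-2.239, -2.204, -0.001]
wrist_force: [0.1, 0.6, -0.4]
width: 0.0597
finger_force: 0.0
([302.8, 130.7], 216, [287, 116, 35, 32]) [ 0.4475 -0.2593  0.031 ]
([309.3, 297.0], 382, [298, 287, 23, 21]) [ 0.4492 -0.3827  0.031 ]
[ 0.457801   -0.32727186  0.1864753 ] [[-54.9, -6.9, 170.4], 'turn z 0.1']
```

```bash
python3 -m crank '[[-0.4,-28,-4,20,0,0,0],[-0.4,-27,-4,30,0,0,0],[-0.4,0,0,40,0,0,0],[-0.4,0,0,40,0,0,0],[-0.4,0,0,25,0,0,0],[-0.4,0,0,15,0,0,0],[-0.4,0,0,0,0,0,0],[1,0,0,0,0,0,0],[1,0,0,0,0,0,0],[1,0,0,0,0,0,0]]' && python3 -m crank '[[1,0,0,0,0,0,0],[1,0,0,0,0,0,0],[1,0,0,-20,0,0,0],[1,0,0,-40,0,0,0],[1,0,0,-40,0,0,0],[1,0,0,-40,0,0,0],[1,0,10,-20,0,0,0],[1,40,20,0,0,0,0],[1,55,20,0,0,0,0],[1,55,20,0,0,0,0]]';  python3 - <<'E'
from h import *
p,M,s=pose(); 
print(p, s["width"],togo((.553,.0565,.027),np.radians(-1)))
E
```

```text
time: 29.45
position: [0.4488, -0.3843, 0.0178]
eef_rot: [2.24, 2.199, 0.001]
wrist_force: [-0.6, 0.1, 6.8]
width: 0.0381
finger_force: 60.4
time: 30.7
position: [0.5211, -0.2335, 0.1776]
eef_rot: [2.242, 2.199, 0.002]
wrist_force: [0.3, 0.3, -0.5]
width: 0.0383
finger_force: 60.3
[ 0.52105001 -0.23348378  0.1776152 ] 0.03831470005539732 [[290.5, 26.1, 150.7], 'turn z -0.1']
```

```bash
python3 -m crank '[[1,50,6,0,0,0,0],[1,55,6,0,0,0,0],[1,55,6,0,0,0,0],[1,55,6,0,0,0,0],[1,50,2,0,0,0,0],[1,25,0,0,0,0,0],[1,0,0,20,0,0,0],[1,0,0,40,0,0,0],[1,0,0,40,0,0,0],[1,0,0,20,0,0,0]]' && python3 -m crank '[[1,0,0,10,0,0,0],[1,0,0,10,0,0,0],[1,0,0,6,0,0,0],[1,0,0,2,0,0,0],[-0.3,0,0,0,0,0,0],[-0.3,0,0,0,0,0,0],[-0.3,0,0,0,0,0,0],[-0.3,0,0,-20,0,0,0],[-0.3,0,0,-40,0,0,0],[-0.3,0,0,-50,0,0,0]]' && python3 -m crank '[[0.4,-20,0,-50,0,0,0],[0.4,-40,0,-50,0,0,0],[0.4,0,0,-50,0,0,0],[0.4,0,0,-30,0,0,0],[0.4,0,0,0,0,0,0],[0.4,0,0,0,0,0,0],[0.4,0,0,0,0,0,0],[0.4,0,0,0,0,0,0],[0.4,0,0,0,0,0,0],[0.4,0,0,0,0,0,0]]';  python3 - <<'E'
from h import *
p,M,s=pose(); c=optics.get_calibration("wrist")
im=optics.capture("wrist")
for b in blobs(im,(22,120,120),(34,255,255),60): print(b[:3],onplane(c,b[0],.042).round(4))
print(p, s["width"],togo((.7051,-.0049,.2785),np.radians(-1)))
h=cv2.resize(optics.capture("scene")[140:330,140:400],None,fx=1.5,fy=1.5)
cv2.imwrite("pics/w4.png",cv2.hconcat([cv2.resize(im,(400,300)),cv2.copyMakeBorder(h,0,300-h.shape[0],0,0,0)]))
E
```

```text
time: 31.95
position: [0.5504, 0.0528, 0.0544]
eef_rot: [-2.243, -2.198, 0.005]
wrist_force: [0.4, -1.1, -1.1]
width: 0.0381
finger_force: 60.4
time: 33.2
position: [0.5516, 0.0543, 0.1401]
eef_rot: [-2.242, -2.2, 0.002]
wrist_force: [0.0, -0.4, 0.8]
width: 0.0559
finger_force: 0.0
time: 34.45
position: [0.5509, -0.0045, 0.317]
eef_rot: [-2.242, -2.201, 0.001]
wrist_force: [-0.0, -0.3, -1.1]
width: 0.0259
finger_force: 0.0
([319.3, 49.4], 106, [315, 38, 7, 30]) [0.5535 0.1379 0.042 ]
([299.0, 59.5], 98, [297, 44, 8, 25]) [0.5342 0.1292 0.042 ]
([319.9, 138.9], 244, [312, 130, 17, 18]) [0.5525 0.0551 0.042 ]
([321.7, 198.7], 227, [314, 191, 17, 17]) [ 0.5532 -0.0042  0.042 ]
([321.7, 256.4], 205, [314, 249, 16, 16]) [ 0.5522 -0.0656  0.042 ]
[ 0.55087543 -0.00452606  0.31697066] 0.025850629151796922 [[2.5, 154.2, 38.5], 'turn z -0.1']
```

View pics/w4.png

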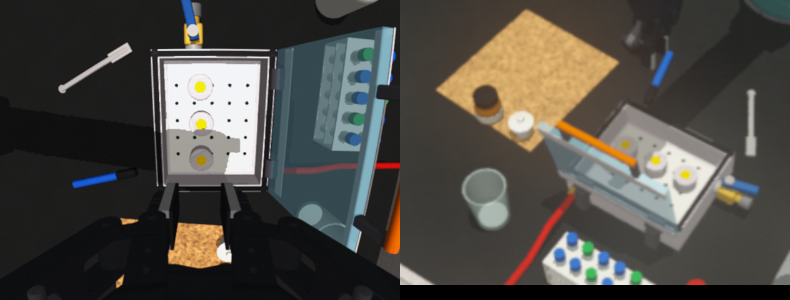

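All three tins stand upright in the chamber, the mat holds only the jar and crucible, and the lid is on its stop. Next I'll take the bar and lower the lid.

```bash
python3 -m crank '[[0.4,2,0,-30,0,0,0],[0.4,0,40,0,0,0,0],[0.4,0,40,0,0,0,0],[0.4,0,40,0,0,0,0],[0.4,0,34,0,0,0,0],[0.4,0,0,0,0,0,0],[0.4,0,0,25,0,0,0],[0.4,0,0,25,0,0,0],[0.4,0,0,18,0,0,0],[0.4,0,0,0,0,0,0]]' && python3 -m crank '[[1,0,0,0,0,0,0],[1,0,0,0,0,0,0],[1,0,0,0,0,0,0],[1,0,0,0,0,0,0],[1,0,0,0,0,0,0],[1,0,0,0,0,0,0],[1,0,-3,-0.6,0,0,0],[1,0,-4,-0.7,0,0,0],[1,0,0,0,0,0,0],[1,0,0,0,0,0,0]]'; python3 - <<'E'
from h import *
p,M,s=pose(); print(s["width"],s["wrist_force"])
# fit of measured arc: centre from recorded grasp poses (TCP)
Q=np.array([[.4403,.0754],[.4838,.1941],[.5886,.2714],[.7014,.2792],[.7051,.2785],[.4398,.0638]])
from scipy.optimize import least_squares
r=least_squares(lambda v:np.hypot(*(Q-v[:2]).T)-.2241,[.664,.06]);h=r.x;print(h,r.fun)
a0=np.arctan2(p[2]-h[1],p[0]-h[0]);a1=np.arctan2(.0635-h[1],.4398-h[0]);print(a0,a1)
th=np.linspace(a0,a1,33);P=h*1000+224.1*np.c_[np.cos(th),np.sin(th)]
print([(round(float(x),1),round(float(-z),1)) for x,z in np.diff(P,axis=0)])
E
```

```text
time: 35.8
position: [0.704, -0.0049, 0.278]
eef_rot: [-2.24, -2.2, 0.003]
wrist_force: [-0.1, 0.4, -0.4]
width: 0.0254
finger_force: 0.0
time: 37.05
position: [0.6986, -0.0051, 0.2815]
eef_rot: [2.24, 2.2, 0.003]
wrist_force: [2.0, 1.2, 6.1]
width: 0.0098
finger_force: 59.3
0.009820031006753323 [2.02791766 1.16155917 6.1001114 ]
[0.66330781 0.0590073 ] [-0.00049051  0.00056217  0.00104865 -0.00063672 -0.00066404 -0.00054081]
1.4135557261103924 3.121494518443665
[(-11.9, -1.6), (-11.9, -0.9), (-12.0, -0.3), (-12.0, 0.4), (-11.9, 1.0), (-11.8, 1.6), (-11.7, 2.3), (-11.6, 2.9), (-11.4, 3.5), (-11.2, 4.1), (-11.0, 4.7), (-10.7, 5.3), (-10.4, 5.8), (-10.1, 6.4), (-9.8, 6.9), (-9.4, 7.4), (-9.0, 7.9), (-8.5, 8.4), (-8.1, 8.8), (-7.6, 9.2), (-7.1, 9.6), (-6.6, 10.0), (-6.0, 10.3), (-5.5, 10.6), (-4.9, 10.9), (-4.3, 11.2), (-3.7, 11.4), (-3.1, 11.6), (-2.5, 11.7), (-1.8, 11.8), (-1.2, 11.9), (-0.6, 11.9)]
```

```bash
python3 -m crank '[[1,0,-11.9,-1.6,0,0,0],[1,0,-11.9,-0.9,0,0,0],[1,0,-12,-0.3,0,0,0],[1,0,-12,0.4,0,0,0],[1,0,-11.9,1,0,0,0],[1,0,-11.8,1.6,0,0,0],[1,0,-11.7,2.3,0,0,0],[1,0,-11.6,2.9,0,0,0],[1,0,-11.4,3.5,0,0,0],[1,0,-11.2,4.1,0,0,0]]' && python3 -m crank '[[1,0,-11,4.7,0,0,0],[1,0,-10.7,5.3,0,0,0],[1,0,-10.4,5.8,0,0,0],[1,0,-10.1,6.4,0,0,0],[1,0,-9.8,6.9,0,0,0],[1,0,-9.4,7.4,0,0,0],[1,0,-9,7.9,0,0,0],[1,0,-8.5,8.4,0,0,0],[1,0,-8.1,8.8,0,0,0],[1,0,-7.6,9.2,0,0,0]]'
```

```text
time: 38.3
position: [0.5794, -0.0032, 0.2667]
eef_rot: [-2.242, -2.201, 0.002]
wrist_force: [2.3, -0.6, -2.3]
width: 0.0099
finger_force: 62.5
time: 39.55
position: [0.4855, -0.0014, 0.1961]
eef_rot: [2.242, 2.201, -0.0]
wrist_force: [4.3, -2.7, -3.5]
width: 0.0096
finger_force: 60.1
```

```bash
python3 -m crank '[[1,0,-7.1,9.6,0,0,0],[1,0,-6.6,10,0,0,0],[1,0,-6,10.3,0,0,0],[1,0,-5.5,10.6,0,0,0],[1,0,-4.9,10.9,0,0,0],[1,0,-4.3,11.2,0,0,0],[1,0,-3.7,11.4,0,0,0],[1,0,-3.1,11.6,0,0,0],[1,0,-2.5,11.7,0,0,0],[1,0,-1.8,11.8,0,0,0]]' && python3 -m crank '[[1,0,-1.2,10,0,0,0],[1,0,-0.6,7,0,0,0],[1,0,0,5,0,0,0],[1,0,0,2,0,0,0],[1,0,0,0,0,0,0],[1,0,0,0,0,0,0],[1,0,0,0,0,0,0],[1,0,0,0,0,0,0],[1,0,0,0,0,0,0],[1,0,0,0,0,0,0]]'
```

```text
time: 40.8
position: [0.441, -0.0007, 0.0871]
eef_rot: [2.241, 2.199, 0.001]
wrist_force: [4.0, -4.9, 0.3]
width: 0.0095
finger_force: 58.5
time: 42.05
position: [0.4399, -0.0003, 0.067]
eef_rot: [-2.242, -2.197, -0.009]
wrist_force: [-12.3, -3.8, 62.9]
width: 0.01
finger_force: 68.0
```

The lid is bearing on the gasket (63 N reaction). I'll ease off, release the bar, and move to look at the vent.

```bash
python3 -m crank '[[1,0,0,-3,0,0,0],[0.4,0,0,0,0,0,0],[0.4,0,0,0,0,0,0],[0.4,0,0,0,0,0,0],[0.4,0,0,-20,0,0,0],[0.4,0,0,-40,0,0,0],[1,20,30,-40,0,0,0],[1,40,40,-40,0,0,0],[1,10,40,-40,0,0,0],[1,0,0,0,0,0,0]]'; python3 - <<'E'
from h import *
p,M,s=pose(); c=optics.get_calibration("wrist")
im=optics.capture("wrist"); cv2.imwrite("pics/w5.png",im)
for b in blobs(im,(98,110,50),(120,255,255),80):
    bx=cv2.minAreaRect(b[3].astype(np.float32)); print(b[:3],[onplane(c,q,.073).round(4) for q in cv2.boxPoints(bx)])
for b in blobs(im,(4,110,90),(16,255,255),200): print("bar",b[:3],onplane(c,b[0],.071).round(4))
print(p,s["width"])
E
```

```text
time: 43.3
position: [0.5495, 0.0652, 0.2449]
eef_rot: [2.236, 2.201, 0.007]
wrist_force: [-0.0, 0.3, 0.2]
width: -0.0005
finger_force: 0.0
([298.3, 90.0], 1159, [283, 60, 32, 64]) [array([0.5257, 0.1798, 0.073 ]), array([0.5399, 0.1828, 0.073 ]), array([0.5494, 0.1409, 0.073 ]), array([0.5348, 0.1377, 0.073 ])]
([624.6, 217.8], 618, [609, 206, 31, 25]) [array([0.7839, 0.0749, 0.073 ]), array([0.8117, 0.0748, 0.073 ]), array([0.8158, 0.0546, 0.073 ]), array([0.7874, 0.0549, 0.073 ])]
([616.4, 255.7], 599, [601, 244, 32, 25]) [array([0.7809, 0.0313, 0.073 ]), array([0.7882, 0.0488, 0.073 ]), array([0.8163, 0.0354, 0.073 ]), array([0.8091, 0.0174, 0.073 ])]
([634.5, 290.7], 217, [628, 279, 12, 26]) [array([0.8144, 0.0113, 0.073 ]), array([0.8255, 0.0109, 0.073 ]), array([ 0.8311, -0.0128,  0.073 ]), array([ 0.8198, -0.0123,  0.073 ])]
([630.5, 325.5], 447, [619, 312, 21, 28]) [array([ 0.8124, -0.0196,  0.073 ]), array([ 0.8331, -0.0206,  0.073 ]), array([ 0.84 , -0.048,  0.073]), array([ 0.8188, -0.0466,  0.073 ])]
([599.3, 326.5], 549, [585, 314, 29, 27]) [array([ 0.7774, -0.0294,  0.073 ]), array([ 0.7902, -0.0142,  0.073 ]), array([ 0.8151, -0.0353,  0.073 ]), array([ 0.802 , -0.0511,  0.073 ])]
([130.9, 372.9], 1182, [93, 359, 79, 28]) [array([ 0.3447, -0.0683,  0.073 ]), array([ 0.4201, -0.0531,  0.073 ]), array([ 0.4204, -0.0693,  0.073 ]), array([ 0.3438, -0.0853,  0.073 ])]
bar ([184.5, 286.9], 1827, [171, 223, 29, 137]) [0.4394 0.0121 0.071 ]
[0.54947007 0.06523224 0.24491786] -0.0005268403331430126
```

View pics/w5.png

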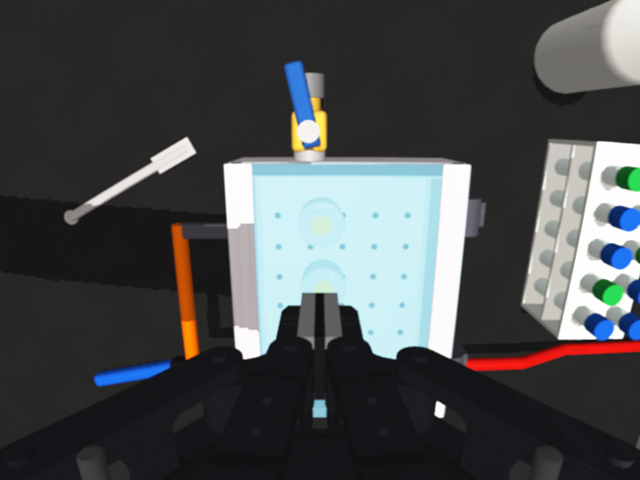

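The wrist view shows the lid closed and the tins visible through it. The handle's tip is at (294,65) and its axis at (308,131), already turned about 12°. Now I'll work out the push path with shut fingers on the handle's far side.

```bash
python3 - <<'E'
from h import *
p,M,s=pose(); A=np.array([.543,.132])
def C(deg,extra=0):
    f=np.radians(deg);u=np.array([-np.sin(f),np.cos(f)]);n=np.array([np.cos(f),np.sin(f)])
    return A+.032*u+(.007+.0145*abs(n[0])+.011*abs(n[1])+extra)*n
W=[(*C(12.5,.012),.17),(*C(12.5,.012),.071)]+[(*C(d),.071) for d in np.linspace(12.5,91,14)]
print(np.round(W,4)[[0,2,-1]].tolist())
q=p
for w in W: print((M.T@(np.array(w)-q)*1000).round(1).tolist()); q=np.array(w)
E
```

```text
[[0.5708, 0.1709, 0.17], [0.5591, 0.1683, 0.071], [0.5107, 0.1497, 0.071]]
[107.1, 22.2, 72.8]
[0.0, -0.1, 99.0]
[-2.8, -11.7, -0.0]
[1.7, -3.3, -0.0]
[1.3, -3.6, -0.0]
[0.8, -3.9, -0.0]
[0.3, -4.2, -0.0]
[-0.2, -4.3, -0.0]
[-0.9, -4.4, -0.0]
[-1.5, -4.4, -0.0]
[-2.1, -4.3, -0.0]
[-2.8, -4.0, -0.0]
[-3.4, -3.7, -0.0]
[-3.9, -3.2, -0.0]
[-4.4, -2.7, -0.0]
[-4.3, -2.1, 0.0]
```

```bash
python3 -m crank '[[1,35,7,0,0,0,0],[1,36,7,0,0,0,0],[1,36,8,0,0,0,0],[1,0,0,40,0,0,0],[1,0,0,40,0,0,0],[1,0,0,40,0,0,0],[1,0,0,30,0,0,0],[1,0,0,22,0,0,0],[1,0,0,0,0,0,0],[1,-2.8,-11.7,0,0,0,0]]' && python3 -m crank '[[1,1.7,-3.3,0,0,0,0],[1,1.3,-3.6,0,0,0,0],[1,0.8,-3.9,0,0,0,0],[1,0.3,-4.2,0,0,0,0],[1,-0.2,-4.3,0,0,0,0],[1,-0.9,-4.4,0,0,0,0],[1,-1.5,-4.4,0,0,0,0],[1,-2.1,-4.3,0,0,0,0],[1,-2.8,-4,0,0,0,0],[1,0,0,0,0,0,0]]'
```

```text
time: 44.6
position: [0.5588, 0.1674, 0.0715]
eef_rot: [2.241, 2.2, 0.002]
wrist_force: [0.4, 0.5, 0.4]
width: 0.0002
finger_force: 0.2
time: 45.85
position: [0.5208, 0.1648, 0.0705]
eef_rot: [-2.241, -2.2, 0.002]
wrist_force: [0.7, 0.7, 1.0]
width: 0.0001
finger_force: 0.4
```

```bash
python3 -m crank '[[1,-3.4,-3.7,0,0,0,0],[1,-3.9,-3.2,0,0,0,0],[1,-4.4,-2.7,0,0,0,0],[1,-4.3,-2.1,0,0,0,0],[1,-2,0,0,0,0,0],[1,-1,0,0,0,0,0],[1,0,0,0,0,0,0],[1,0,0,0,0,0,0],[1,0,0,0,0,0,0],[1,0,0,0,0,0,0]]'; python3 - <<'E'
from h import *
p,M,s=pose(); print(p,s["wrist_force"])
im=optics.capture("top"); c=optics.get_calibration("top")
cv2.imwrite("pics/top5.png",cv2.resize(im[190:350,130:330],None,fx=3,fy=3))
for b in blobs(im,(98,110,50),(120,255,255),10):
    if 230<b[0][0]<300 and 200<b[0][1]<330: print(b[:3],onplane(c,b[0],.073).round(4))
E
```

```text
time: 47.1
position: [0.5107, 0.1522, 0.071]
eef_rot: [-2.235, -2.203, -0.01]
wrist_force: [5.9, 16.1, -5.6]
width: -0.0
finger_force: 7.9
[0.51065455 0.15215746 0.07096251] [ 5.90069475 16.05119721 -5.6195885 ]
([272.8, 285.4], 14, [271, 283, 4, 6]) [0.5007 0.1331 0.073 ]
```

```bash
python3 -m crank '[[1,4,0,0,0,0,0],[1,10,0,0,0,0,0],[1,5,0,-20,0,0,0],[1,0,0,-40,0,0,0],[1,-20,0,-40,0,0,0],[1,-30,0,-40,0,0,0],[1,-30,0,-40,0,0,0],[1,0,0,0,0,0,0],[1,0,0,0,0,0,0],[1,0,0,0,0,0,0]]'; python3 - <<'E'
from h import *
p,M,s=pose(); c=optics.get_calibration("wrist")
im=optics.capture("wrist"); cv2.imwrite("pics/w6.png",im)
for b in blobs(im,(98,110,50),(120,255,255),80):
    if b[0][0]<450:
        bx=cv2.minAreaRect(b[3].astype(np.float32)); print(b[:3],[onplane(c,q,.073).round(4) for q in cv2.boxPoints(bx)])
print(p)
ct=optics.get_calibration("top");cs=optics.get_calibration("scene")
a=tri([(ct,(151.7,337.4)),(cs,(469.6,213.8))]);b=tri([(ct,(160.4,283.6)),(cs,(450.9,253.8))]);print("grip",a.round(4),b.round(4),np.linalg.norm(a-b),np.degrees(np.arctan2(*(b-a)[1::-1])))
for uv in((160,203),): print("gauge",onplane(ct,uv,.211).round(3))
E
```

```text
time: 48.4
position: [0.5077, 0.0861, 0.2497]
eef_rot: [-2.239, -2.202, 0.003]
wrist_force: [0.2, 0.1, -0.1]
width: -0.0003
finger_force: 0.0
([327.7, 157.5], 1084, [300, 148, 60, 20]) [array([0.4934, 0.1271, 0.073 ]), array([0.4938, 0.1412, 0.073 ]), array([0.5378, 0.1405, 0.073 ]), array([0.5379, 0.1264, 0.073 ])]
[0.5076506  0.08606465 0.24967884]
grip [0.3974 0.3321 0.2319] [0.4967 0.3338 0.196 ] 0.10554760497018566 0.9828278164653206
gauge [0.651 0.336 0.211]
```

View pics/w6.png

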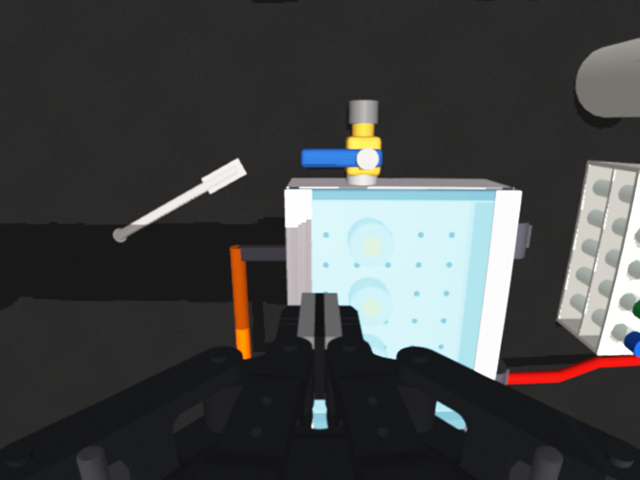

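The handle lies along the wall toward the robot (tip (302,157), axis (368,158)), so the vent is shut and the lid is closed. The grip triangulates to (0.447, 0.333, 0.214), which matches the stated height. I'll move above it.

```bash
python3 -m crank '[[1,0,0,-40,0,0,0],[1,25,-8,-25,0,0,0],[1,35,-10,0,0,0,0],[1,35,-10,0,0,0,0],[1,35,-10,0,0,0,0],[1,35,-10,0,0,0,0],[1,35,-10,0,0,0,0],[1,30,-10,0,0,0,0],[1,16,0,0,0,0,0],[1,0,0,0,0,0,0]]'; python3 - <<'E'
from h import *
p,M,s=pose(); c=optics.get_calibration("wrist")
im=optics.capture("wrist"); cv2.imwrite("pics/w7.png",im)
print(p,s["qpos"].round(2),togo((.44,.333,.245)))
for b in blobs(im,(0,130,60),(6,255,255),300): print(b[:3],onplane(c,b[0],.22).round(4))
E
```

```text
time: 49.7
position: [0.445, 0.3329, 0.315]
eef_rot: [2.239, 2.202, -0.002]
wrist_force: [0.7, 0.0, 0.9]
width: -0.0001
finger_force: 0.0
[0.44502284 0.33292631 0.31497529] [-1.43  0.31  0.9   1.8  -0.26  1.17 -0.46] [[1.4, -5.5, 70.2]]
([316.1, 248.6], 6885, [237, 220, 165, 61]) [0.443  0.3338 0.22  ]
```

View pics/w7.png

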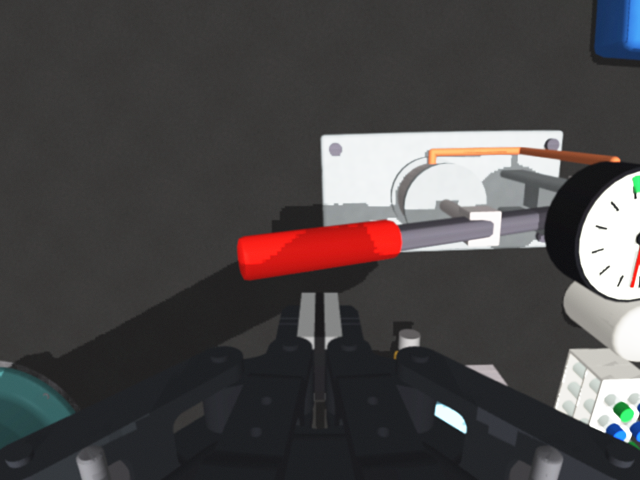

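The grip lies from (240,257) to (398,240), with its centre right under the fingers (y≈0.334). First stroke.

```bash
python3 -m crank '[[1,1,-4,30,0,0,0],[1,0,0,30,0,0,0],[1,0,0,20,0,0,0],[1,0,0,20,0,0,0],[1,0,0,20,0,0,0],[1,0,0,20,0,0,0],[1,0,0,20,0,0,0],[1,0,0,20,0,0,0],[1,0,0,20,0,0,0],[1,0,0,0,0,0,0]]';python3 -m crank '[[1,0,0,10,0,0,0],[1,0,0,10,0,0,0],[1,0,0,5,0,0,0],[1,0,0,0,0,0,0],[1,0,0,0,0,0,0],[1,0,0,0,0,0,0],[1,0,0,0,0,0,0],[1,0,0,0,0,0,0],[1,0,0,0,0,0,0],[1,0,0,0,0,0,0]]'
```

```text
time: 51.0
position: [0.4416, 0.3333, 0.1149]
eef_rot: [2.242, 2.2, -0.0]
wrist_force: [-0.9, 0.1, 8.2]
width: 0.0001
finger_force: 4.0
time: 52.25
position: [0.4437, 0.3337, 0.0921]
eef_rot: [2.241, 2.199, 0.007]
wrist_force: [1.1, -1.7, 10.0]
width: 0.0003
finger_force: 4.4
```

```bash
python3 -m crank '[[1,0,0,3,0,0,0],[1,0,0,3,0,0,0],[1,0,0,1,0,0,0],[1,0,0,0,0,0,0],[1,0,0,0,0,0,0],[1,0,0,0,0,0,0],[1,0,0,0,0,0,0],[1,0,0,0,0,0,0],[1,0,0,0,0,0,0],[1,0,0,0,0,0,0]]'
```

```text
time: 53.5
position: [0.4438, 0.334, 0.0852]
eef_rot: [2.241, 2.199, 0.008]
wrist_force: [1.9, -0.8, 10.4]
width: 0.0001
finger_force: 4.6
```

```bash
python3 -m crank '[[1,0,0,3,0,0,0],[1,0,0,0,0,0,0],[1,0,0,3,0,0,0],[1,0,0,0,0,0,0],[1,0,0,2,0,0,0],[1,0,0,0,0,0,0],[1,0,0,0,0,0,0],[1,0,0,0,0,0,0],[1,0,0,0,0,0,0],[1,0,0,0,0,0,0]]'
```

```text
time: 54.75
position: [0.4449, 0.3342, 0.0834]
eef_rot: [-2.241, -2.196, -0.012]
wrist_force: [-14.7, -10.6, 69.1]
width: 0.0003
finger_force: 34.8
```

Bottom stop found at TCP z ≈ 0.084. Now back up and repeat full strokes, pressing more lightly at the bottom.

```bash
python3 -m crank '[[1,0,0,-28,0,0,0],[1,0,0,-28,0,0,0],[1,0,0,-28,0,0,0],[1,0,0,-28,0,0,0],[1,0,0,-28,0,0,0],[1,0,0,-28,0,0,0],[1,0,0,0,0,0,0],[1,0,0,0,0,0,0],[1,0,0,25,0,0,0],[1,0,0,25,0,0,0]]';python3 -m crank '[[1,0,0,25,0,0,0],[1,0,0,25,0,0,0],[1,0,0,25,0,0,0],[1,0,0,20,0,0,0],[1,0,0,10,0,0,0],[1,0,0,8,0,0,0],[1,0,0,0,0,0,0],[1,0,0,0,0,0,0],[1,0,0,0,0,0,0],[1,0,0,0,0,0,0]]'
```

```text
time: 56.0
position: [0.4403, 0.3336, 0.1923]
eef_rot: [-2.241, -2.201, 0.002]
wrist_force: [-0.9, 0.3, 4.7]
width: 0.0001
finger_force: 2.3
time: 57.25
position: [0.4433, 0.3334, 0.0837]
eef_rot: [-2.243, -2.199, -0.006]
wrist_force: [-5.5, -4.2, 35.6]
width: -0.0007
finger_force: 17.6
```

```bash
for i in 1; do python3 -m crank '[[1,0,0,-28,0,0,0],[1,0,0,-28,0,0,0],[1,0,0,-28,0,0,0],[1,0,0,-28,0,0,0],[1,0,0,-28,0,0,0],[1,0,0,-23,0,0,0],[1,0,0,0,0,0,0],[1,0,0,0,0,0,0],[1,0,0,25,0,0,0],[1,0,0,25,0,0,0]]';python3 -m crank '[[1,0,0,25,0,0,0],[1,0,0,25,0,0,0],[1,0,0,25,0,0,0],[1,0,0,20,0,0,0],[1,0,0,10,0,0,0],[1,0,0,7,0,0,0],[1,0,0,0,0,0,0],[1,0,0,0,0,0,0],[1,0,0,0,0,0,0],[1,0,0,0,0,0,0]]'; done; python3 -m crank '[[1,0,0,-28,0,0,0],[1,0,0,-28,0,0,0],[1,0,0,-28,0,0,0],[1,0,0,-28,0,0,0],[1,0,0,-28,0,0,0],[1,0,0,-22,0,0,0],[1,0,0,0,0,0,0],[1,0,0,0,0,0,0],[1,0,0,25,0,0,0],[1,0,0,25,0,0,0]]';python3 -m crank '[[1,0,0,25,0,0,0],[1,0,0,25,0,0,0],[1,0,0,25,0,0,0],[1,0,0,20,0,0,0],[1,0,0,10,0,0,0],[1,0,0,7,0,0,0],[1,0,0,0,0,0,0],[1,0,0,0,0,0,0],[1,0,0,0,0,0,0],[1,0,0,0,0,0,0]]'; python3 - <<'E'
from h import *
cv2.imwrite("pics/g1.png",cv2.resize(optics.capture("scene")[260:360,370:480],None,fx=4,fy=4,interpolation=cv2.INTER_CUBIC))
E
```

```text
time: 58.5
position: [0.4401, 0.3336, 0.1921]
eef_rot: [-2.241, -2.201, 0.003]
wrist_force: [-1.3, 1.2, 5.5]
width: 0.0001
finger_force: 2.3
time: 59.75
position: [0.443, 0.3333, 0.0838]
eef_rot: [-2.243, -2.2, -0.004]
wrist_force: [-3.2, -4.1, 28.1]
width: -0.0004
finger_force: 14.2
time: 61.0
position: [0.4401, 0.3335, 0.1921]
eef_rot: [-2.241, -2.201, 0.003]
wrist_force: [-3.4, -0.2, 5.0]
width: -0.0
finger_force: 2.3
time: 62.25
position: [0.4429, 0.3333, 0.0838]
eef_rot: [-2.243, -2.199, -0.004]
wrist_force: [-3.7, -4.2, 29.2]
width: 0.0
finger_force: 14.3
```

View pics/g1.png

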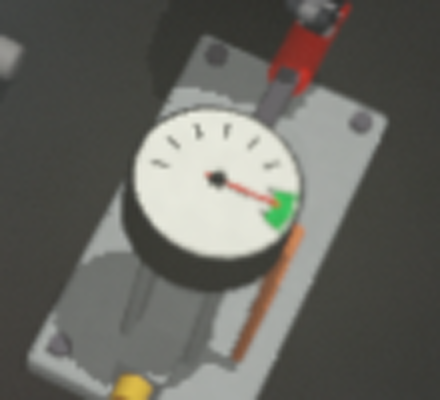

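After four strokes the needle tip at (275,203) is in the green band, near its start. One more stroke, then I'll let the lever up and retreat.

```bash
python3 -m crank '[[1,0,0,-28,0,0,0],[1,0,0,-28,0,0,0],[1,0,0,-28,0,0,0],[1,0,0,-28,0,0,0],[1,0,0,-28,0,0,0],[1,0,0,-22,0,0,0],[1,0,0,0,0,0,0],[1,0,0,0,0,0,0],[1,0,0,25,0,0,0],[1,0,0,25,0,0,0]]';python3 -m crank '[[1,0,0,25,0,0,0],[1,0,0,25,0,0,0],[1,0,0,25,0,0,0],[1,0,0,20,0,0,0],[1,0,0,10,0,0,0],[1,0,0,7,0,0,0],[1,0,0,0,0,0,0],[1,0,0,0,0,0,0],[1,0,0,0,0,0,0],[1,0,0,0,0,0,0]]'; python3 -m crank '[[1,0,0,-28,0,0,0],[1,0,0,-28,0,0,0],[1,0,0,-28,0,0,0],[1,0,0,-28,0,0,0],[1,0,0,-28,0,0,0],[1,0,0,-25,0,0,0],[1,0,0,-30,0,0,0],[1,0,0,-40,0,0,0],[1,-20,-15,-20,0,0,0],[1,0,0,0,0,0,0]]'; python3 - <<'E'
from h import *
im=optics.capture("scene")
a=cv2.resize(im[260:360,370:480],(396,360),interpolation=cv2.INTER_CUBIC);b=cv2.resize(im[130:330,160:480],(400,250))
cv2.imwrite("pics/fin.png",cv2.hconcat([a,cv2.copyMakeBorder(b,0,110,0,0,0)]))
for r in blobs(im,(4,110,90),(16,255,255),60):
    if 300<r[0][0]<400: print("bar",r[:3])
for r in blobs(im,(0,190,90),(4,255,255),60): print("red",r[:3])
E
```

```text
time: 63.55
position: [0.44, 0.3335, 0.192]
eef_rot: [-2.241, -2.201, 0.003]
wrist_force: [-1.9, 0.2, 5.4]
width: -0.0004
finger_force: 2.3
time: 64.8
position: [0.4429, 0.3333, 0.0838]
eef_rot: [-2.243, -2.199, -0.004]
wrist_force: [-3.8, -3.7, 29.2]
width: -0.0002
finger_force: 14.4
time: 66.05
position: [0.4254, 0.3131, 0.3367]
eef_rot: [-2.241, -2.199, -0.001]
wrist_force: [0.1, 0.0, 0.4]
width: 0.0
finger_force: 0.0
bar ([332.9, 209.7], 198, [312, 198, 45, 23])
red ([460.3, 233.6], 441, [447, 214, 27, 41])
red ([224.6, 311.5], 337, [196, 270, 59, 80])
red ([337.3, 332.3], 114, [332, 327, 12, 12])
red ([380.0, 401.4], 428, [357, 360, 46, 86])
```

View pics/fin.png

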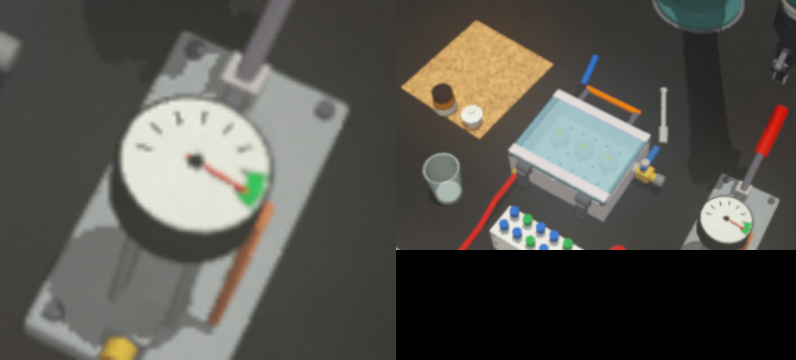

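The needle is deep in the green. The lid is closed (bar at (332.9,209.7), as at the start), the vent is shut, the lever is up (grip at (460,234), as at the start) and the three tins are inside.

```bash
python3 -c "
from plant import ticket; print(ticket.job_done())"
```

```text
the job is handed in; nothing more can be done
None
```

I handed the job in: all three tins stand upright in the closed chamber, the vent is shut, the gauge needle is well into the green after five strokes, the lever is back up, and nothing else on the bench looked moved; the judge's result was not shown.

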